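Free the mixed tube rack from the mixer clamp

ROBOT

A 6-joint arm with a two-finger parallel gripper is mounted at the origin on the work surface. World frame = base frame: x ahead of the robot, y to its left, z up, the work surface at z = 0. Lengths are in m, angles in rad, forces in N, time in s.
With the tool pointing down it reaches from about 0.375 to 0.9 m from the base axis. Payload 3.1 kg.
Tool frame: the origin (TCP) lies on the centre line of the jaws, within the pads' length; the fingertips stand 25 mm ahead of it and the grasp point (between the pads) lies 6 mm ahead of it (manip.tips_ahead is the distance from the TCP to the fingertips, in m); z points along the fingers, y is the direction in which the jaws open and shut (so a half turn about z gives the same grasp; the last joint's range is limited). The gripper opens to 85 mm and grips with 20 to 120 N. Pads are 22 mm wide; open, the fingers measure 114 mm over their backs; the gripper's body (76 mm by 85 mm) begins 54 mm behind the grasp point. The pads swing forward as they close: fully open they stand 13 mm farther back than shut.
Start: joints at [1.145, 0.527, 1.433, -0, 1.181, -0.178], TCP at [0.153, 0.606, 0.256] pointing down, gripper open.
Joint ranges: [-3.08, 3.08], [-0.75, 2.2], [0.22, 2.44], [-1.43, 4.57], [0, 2.65], [-2.85, 2.85]. Speed limits (rad/s): [2.79, 2.79, 3.14, 3.14, 3.14, 3.14].

INTERFACE

Orientations are given as a unit quaternion [x, y, z, w].
In Python, from station import manip gives the robot as it stands.
- The arm moves only by the tool play_rows, never from a script. Its argument "steps" is a list that holds one entry, the list of rows, each a list of 6 numbers: the shift along the tool's x, y, z in m, then the turn, a rotation vector about the tool's x, y, z in degrees. In form: [[[x, y, z, rx, ry, rz], ...]]. A call has 1 to 10 rows; each row shifts and turns the commanded pose from where the row before left it, along the tool's axes as they then stand; what a row does not reach is not made up. A row lasts 1/8 s, in which the tool goes at most 62.5 mm and 10.7 degrees, less where a joint would pass 70% of its speed; a pose out of reach is approached as far as the arm can. A call is refused whole if a number of a shift passes 0.0625 or a number of a turn 10.7, either way. A call with a gripper value outside its range is refused whole. "fingers" is the opening, from 0 (shut) to 1 (fully open), set as the call begins (left out, the last holds). The fingers move at their own pace and stop on an object; "squeeze" is the grip in N (left out, the last holds). Time passes only in rows, so rows that do not move let the fingers close. It gives the time, the measured TCP pose, the force and the opening at its end, in the units of the state.
- manip.sense(): the state, without advancing time (a new reading comes with each control period).
- manip.snapshot(name): name is "side" or "top"; returns a dict with "img" (384x512x3 uint8, red, green, blue), "K" (3x3 intrinsics, pixels), "world_from_camera" (4x4, takes a point from camera to world coordinates). Camera axes: x right, y down, z forward; pixel columns grow to the right and rows downward; lengths in m; the calibration is good to about 2 mm. A picture is of the moment at which its call begins. There is no depth.
- manip.sign_off(): hands the job in, once; it reports no verdict.
Trained networks look in a picture, given as the dict that the camera call returned (one of the last four; its "shot" number tells which), for a name from the list of things; names that differ only in an ending like _2 or _b are one class to them, and where a whole thing is asked for, a point or a joint stands for the part that bears it (a point fixed in the world has none). Each returns a list of dicts, best first, with "score" (0 to 1); they miss things now and then, are a little off and sometimes report something else, mostly with a low value. They report only what shows in the picture. A call takes as long as a camera call.
- manip.regions_of(label, picture): "pixels" (384x512 bool, what is visible of it) and "rect" ([left, top, right, bottom] in pixels, round what is visible of it).
- manip.pinpoint(label, picture): "point" ([column, row] in pixels: a listed point, or the origin of a listed thing).
The state is a dict: "t": time; "q": joint angles; "qd": joint speeds; "tau": joint torques, N m; "tcp_pos": TCP position; "tool_rot": TCP orientation; "force": force on the tool from outside, world axes, zero at the start; "ft_torque": the same for the moment, N m; "finger_gap": opening from 0.0 (shut) to 1.0 (fully open).
Only numpy, scipy, OpenCV 4.12 (cv2) and the standard library are available. Lean on these libraries where they do the work, as an engineer would, in place of code of your own. Each camera call takes 0.05 s, during which the arm holds its last target.

TASK

The yellow tube rack in the bench mixer's clamp has finished mixing. Slide the clamp's jaw open by its orange grip, right back towards its stop, then lift the rack out and set it down gently, upright, in the middle of the blue cooling plate, and let go. Leave the jaw open, leave the second yellow rack (red caps) standing where it is on the bench, and do not drop the rack.

Things in the scene. Friction and masses are not known exactly. Their poses are not given: they have to be found in the camera images.
- jaw (a joint): sliding jaw of the clamp on the white bench mixer (170 x 280 mm, deck 60 mm above the bench). In m: 0 closed, 0.060 open at its stop; starts at 0 to 0.008. Slides level, away from the rack, with about 3 N of friction; stays where left. Closed, its lip (6 mm thick) lies up to 14 mm over the rack's end, so the rack cannot be lifted.
- jaw_grip (a point): on the jaw, in its upright orange grip, 18 mm below the grip's top and 145 mm above the bench. Grip: 20 mm along x (these sides are free for the fingers), 24 mm along y, 45 mm tall; the dark steel jaw body (60 x 24 mm) begins 27 mm below this point. y is the way the jaw opens, z up; moves with the jaw. Jaw closed, the rack's centre lies 62 mm away towards -y.
- rack_center (a point): centre (half-way up) of the yellow tube rack with eight blue caps on the mixer's deck between the jaws: 46 mm wide (x), 96 mm long (y, along the slide), 50 mm tall, caps 8 mm higher, about 0.2 kg, z up. Its underside is 25 mm below. Its long sides are free (grasp across x); at its ends the fixed jaw rises 25 mm and the sliding jaw's body 33 mm above this point.
- cold_plate_top (a point): centre of the top face of the blue cooling plate, 130 x 130 mm, 12 mm thick, fixed flat on the bench; z is up. A red plate of the same size is not meant.
- spare_center (a point): centre (half-way up) of the second yellow rack, same size but with red caps, standing loose on the bench on its underside; it must be left where it is.

How it is judged:
By the outcome, as a careful person would: the job done as asked, in the order asked, and still so for the second after the job is handed in, with the robot touching nothing.
It also fails if it takes over 50 s, if anything falls off the work surface, if the arm or the gripper's body presses on something with over 40 N, if the wrist force passes 120 N, or if a joint passes its speed limit or range.

## Working session

There is one attempt and no reset: what is moved stays moved. The work goes in short steps, Python scripts to look and compute and a tool call to move; the robot and the scene stay as the last step left them, time stands still between calls to the robot, and variables do not carry over. Pictures are saved under pics/ and viewed, and the job is handed in when it is done.

Besides the shell and the picture viewer there is one more tool, called after ">>>" as name(argument=value, ...), one argument or row to a line, values as JSON. play_rows: Moves the arm, as the interface text tells. Its arguments: {"type":"object","properties":{"steps":{"type":"array"},"fingers":{"type":"number"},"squeeze":{"type":"number"}},"required":["steps"]}

```bash
mkdir -p pics; cat > h.py <<'E'
import numpy as np, cv2
from station import manip
def save(s,name,pts=[]):
    im=cv2.cvtColor(s['img'],cv2.COLOR_RGB2BGR).copy()
    for p in pts: cv2.drawMarker(im,(int(p[0]),int(p[1])),(255,0,255),cv2.MARKER_CROSS,10,1)
    cv2.imwrite('pics/'+name+'.png',im)
def ray(s,p):
    d=np.linalg.inv(s['K'])@np.array([p[0],p[1],1.]); T=np.array(s['world_from_camera'])
    d=T[:3,:3]@d; return T[:3,3],d/np.linalg.norm(d)
def onz(s,p,z):
    o,d=ray(s,p); return o+d*(z-o[2])/d[2]
def proj(s,X):
    T=np.linalg.inv(np.array(s['world_from_camera'])); c=T[:3,:3]@np.array(X)+T[:3,3]; u=s['K']@c; return u[:2]/u[2]
E
cat > a.py <<'E'
from h import *
st=manip.sense(); print({k:np.round(v,3) for k,v in st.items()})
Z={'jaw_grip':.145,'rack_center':.085,'cold_plate_top':.012,'spare_center':.025}
for n in('top','side'):
    s=manip.snapshot(n); print(n,np.round(s['world_from_camera'],3).tolist())
    P=[]
    for l,z in Z.items():
        for r in manip.pinpoint(l,s)[:3]:
            print(l,round(r['score'],2),np.round(r['point'],1),np.round(onz(s,r['point'],z),4)); P.append(r['point'])
    save(s,n+'0',P)
E
python3 a.py
```

```text
{'t': np.float64(0.0), 'q': array([ 1.144,  0.528,  1.434, -0.   ,  1.181, -0.179]), 'qd': array([ 0.001,  0.001,  0.   , -0.   ,  0.002, -0.   ]), 'tau': array([-1.0000e-03, -4.4236e+01, -1.7802e+01, -0.0000e+00,  9.0000e-03,
        0.0000e+00]), 'tcp_pos': array([0.153, 0.605, 0.255]), 'tool_rot': array([ 0.124,  0.992, -0.001, -0.   ]), 'force': array([-0.926,  0.119,  1.209]), 'ft_torque': array([ 0.023,  0.005, -0.017]), 'finger_gap': np.float64(0.997)}
top [[0.012, -0.993, 0.114, 0.513], [-0.999, -0.016, -0.034, -0.004], [0.036, -0.113, -0.993, 0.835], [0.0, 0.0, 0.0, 1.0]]
jaw_grip 0.87 [103.9 200.1] [0.568 0.254 0.145]
rack_center 0.77 [149.8 195.6] [0.583  0.1876 0.085 ]
cold_plate_top 0.68 [386.1 239.9] [ 0.5005 -0.3102  0.012 ]
spare_center 0.59 [282.5 145.7] [ 0.7031 -0.0804  0.025 ]
side [[0.969, -0.158, 0.19, 0.427], [-0.248, -0.622, 0.743, -0.667], [0.001, -0.767, -0.641, 0.659], [0.0, 0.0, 0.0, 1.0]]
jaw_grip 0.53 [218.1 118.9] [0.5665 0.2594 0.145 ]
rack_center 0.67 [229.9 143.6] [0.5899 0.2102 0.085 ]
cold_plate_top 0.8 [242.3 316.6] [ 0.5047 -0.3044  0.012 ]
spare_center 0.58 [294.6 217.4] [ 0.6964 -0.0778  0.025 ]
spare_center 0.35 [242.1 315.9] [ 0.5031 -0.3101  0.025 ]
```

View pics/top0.png

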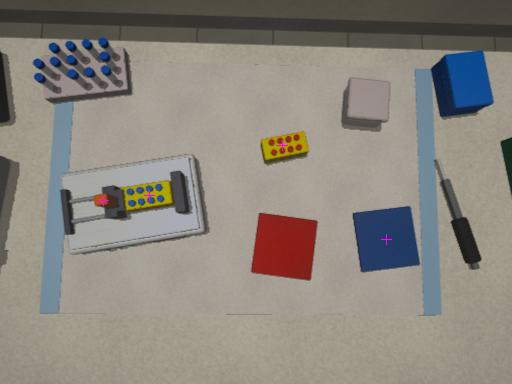

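View pics/side0.png

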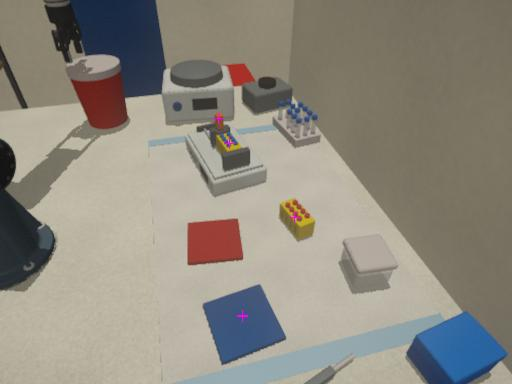

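```bash
cat > b.py <<'E'
from h import *
s=manip.snapshot('top'); s2=manip.snapshot('side')
for n,q,(x0,y0,x1,y1) in(('t',s,(55,145,215,265)),('s',s2,(180,100,280,190))):
    c=cv2.cvtColor(q['img'],cv2.COLOR_RGB2BGR)[y0:y1,x0:x1]; f=800//(x1-x0) if n=='t' else 6
    cv2.imwrite('pics/crop_%s.png'%n,cv2.resize(c,None,fx=min(f,5 if n=='t' else 6),fy=min(f,5 if n=='t' else 6),interpolation=cv2.INTER_CUBIC))
def rect(l,z,q):
    for r in manip.regions_of(l,q)[:2]:
        m=r['pixels'].astype(np.uint8); cs,_=cv2.findContours(m,0,2); c=max(cs,key=cv2.contourArea)[:,0,:]
        W=np.array([onz(q,p,z)[:2] for p in c],np.float32)
        print(l,round(r['score'],2),r['rect'],np.round(np.array(cv2.minAreaRect(W)[0]),4),np.round(cv2.minAreaRect(W)[1],3),round(cv2.minAreaRect(W)[2],1))
for q in(s,s2):
    for l,z in(('rack_center',.11),('jaw_grip',.163),('cold_plate_top',.012),('spare_center',.05),('jaw',.12)): rect(l,z,q)
# colour: blue plate, orange, white mixer
hsv=cv2.cvtColor(s['img'],cv2.COLOR_RGB2HSV)
def colr(lo,hi,box,z,q):
    hsv=cv2.cvtColor(q['img'],cv2.COLOR_RGB2HSV)
    m=cv2.inRange(hsv,lo,hi); k=np.zeros_like(m); x0,y0,x1,y1=box;k[y0:y1,x0:x1]=m[y0:y1,x0:x1]
    cs,_=cv2.findContours(k,0,2); c=max(cs,key=cv2.contourArea)[:,0,:]
    W=np.array([onz(q,p,z)[:2] for p in c],np.float32);R=cv2.minAreaRect(W);print('col',box,len(c),np.round(R[0],4),np.round(R[1],3),round(R[2],1))
colr((105,100,40),(130,255,255),(340,195,430,280),.012,s)
colr((105,100,40),(130,255,255),(190,280,290,360),.012,s2)
colr((0,150,120),(14,255,255),(85,185,120,215),.163,s)
colr((18,150,80),(35,255,255),(115,170,180,220),.11,s)
E
python3 b.py
```

```text
rack_center 0.73 [122.1, 180.5, 175.9, 212.9] [0.5801 0.184 ] [0.055 0.094] 11.3
rack_center 0.68 [352.9, 208.3, 417.8, 270.4] [ 0.5049 -0.2729] [0.116 0.119] 7.7
jaw_grip 0.79 [95.8, 184.8, 127.4, 222.2] [0.5616 0.237 ] [0.06  0.052] 9.2
cold_plate_top 0.75 [353.5, 208.4, 416.2, 271.7] [ 0.5026 -0.3095] [0.131 0.133] 7.7
spare_center 0.97 [262.3, 131.4, 313.3, 169.1] [ 0.6939 -0.0834] [0.055 0.101] 13.5
jaw 0.63 [93.1, 188.6, 127.9, 222.8] [0.564  0.2525] [0.062 0.055] 9.2
rack_center 0.68 [216.7, 129.5, 242.1, 152.6] [0.57   0.1836] [0.067 0.097] 9.2
rack_center 0.24 [204.3, 284.3, 285.6, 367.7] [ 0.491  -0.3663] [0.11  0.114] 7.8
jaw_grip 0.57 [207.4, 114.1, 229.3, 145.2] [0.5563 0.1738] [0.162 0.054] 68.2
cold_plate_top 0.75 [205.4, 284.0, 286.1, 366.1] [ 0.503  -0.3126] [0.132 0.133] 8.3
spare_center 0.95 [279.1, 197.7, 314.9, 242.4] [ 0.6888 -0.1011] [0.074 0.135] 10.7
jaw 0.51 [207.8, 114.2, 224.8, 145.5] [0.5663 0.2481] [0.187 0.056] 69.0
col (340, 195, 430, 280) 64 [ 0.5041 -0.3093] [0.127 0.128] 7.6
col (190, 280, 290, 360) 166 [ 0.5031 -0.3122] [0.126 0.129] 7.6
col (85, 185, 120, 215) 18 [0.5678 0.2535] [0.018 0.022] 10.6
col (115, 170, 180, 220) 50 [0.5803 0.1877] [0.048 0.094] 10.2
```

```bash
ls pics
```

```text
crop_s.png
crop_t.png
side0.png
top0.png
```

View pics/crop_t.png

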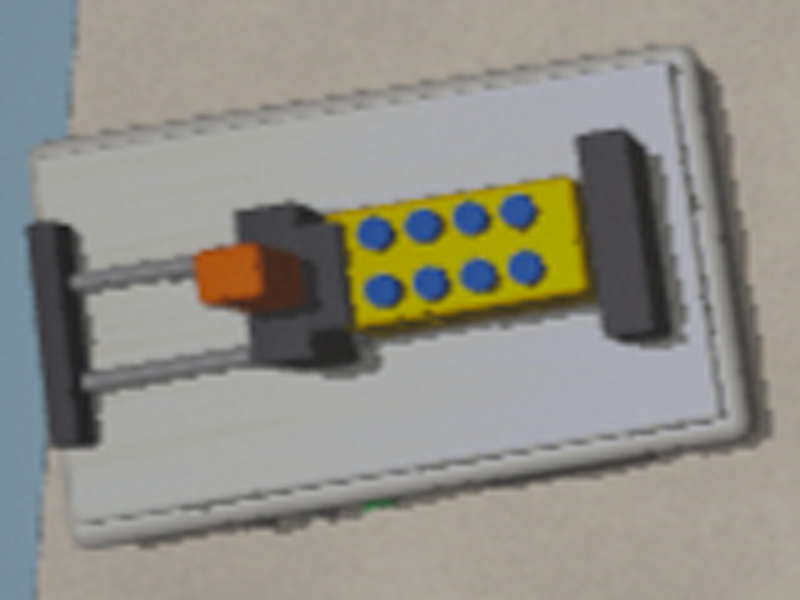

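View pics/crop_s.png

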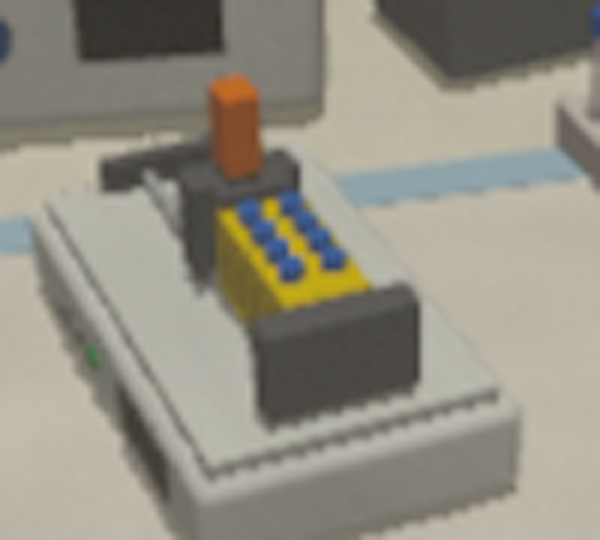

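>>> play_rows(
  steps=[
    [[0,0,0,0,0,10],[0,0,0,0,0,10],[0,0,0,0,0,10],[0,0,0,0,0,10],[0,0,0,0,0,10],[0,0,0,0,0,10],[0,0,0,0,0,5.6],[0,0,0,0,0,0]],
  ],
  fingers=1,
  squeeze=40,
)

```text
t: 2.1
tcp_pos: [0.1533, 0.6059, 0.2563]
tool_rot: [0.641, 0.768, 0.0, 0.0]
force: [0.6, -0.3, 0.3]
finger_gap: 0.996
```

```bash
cat > go.py <<'E'
import sys; from h import *
from scipy.spatial.transform import Rotation as R
st=manip.sense(); r=R.from_quat(st['tool_rot']); M=r.as_matrix()
print('t',round(st['t'],2),'tcp',np.round(st['tcp_pos'],4),'F',np.round(st['force'],1),'gap',round(float(st['finger_gap']),3),'yaw_y',round(np.degrees(np.arctan2(M[1,1],M[0,1])),2),'z',np.round(M[:,2],3))
if len(sys.argv)>3:
    t=np.array([float(v) for v in sys.argv[1:4]]); d=M.T@(t-st['tcp_pos']); n=int(np.ceil(np.abs(d).max()/.06)); print('tool shift',np.round(d,4),'per row of',n,np.round(d/n,4))
E
python3 - <<'E'
from h import *
s=manip.snapshot('side')
for p in [(200,120),(105,125),(165,112),(232,120),(270,108)]: print(p,np.round(onz(s,p,0),3))
print(manip.tips_ahead)
E
python3 go.py .568 .2535 .22
```

```text
(200, 120) [0.537 0.529 0.   ]
(105, 125) [0.189 0.579 0.   ]
(165, 112) [0.413 0.627 0.   ]
(232, 120) [0.656 0.499 0.   ]
(270, 108) [0.824 0.557 0.   ]
0.025
t 2.15 tcp [0.1533 0.6059 0.2563] F [-0.1 -0.3  0.4] gap 0.999 yaw_y 10.3 z [ 0. -0. -1.]
tool shift [-0.4209  0.345   0.0363] per row of 8 [-0.0526  0.0431  0.0045]
```

>>> play_rows(
  steps=[
    [[-0.0526,0.0431,0,0,0,0],[-0.0526,0.0431,0,0,0,0],[-0.0526,0.0431,0,0,0,0],[-0.0526,0.0431,0,0,0,0],[-0.0526,0.0431,0,0,0,0],[-0.0526,0.0431,0,0,0,0],[-0.0526,0.0431,0,0,0,0],[-0.0526,0.0431,0,0,0,0],[0,0,0,0,0,0],[0,0,0,0,0,0]],
  ],
)

```text
t: 3.4
tcp_pos: [0.5332, 0.2812, 0.2561]
tool_rot: [0.641, 0.767, -0.0, -0.001]
force: [0.1, 0.8, 0.0]
finger_gap: 1.0
```

```bash
python3 go.py .568 .2535 .155; python3 - <<'E'
from h import *
s=manip.snapshot('side'); c=cv2.cvtColor(s['img'],cv2.COLOR_RGB2BGR)[40:190,150:300]
cv2.imwrite('pics/over.png',cv2.resize(c,None,fx=4,fy=4,interpolation=cv2.INTER_CUBIC))
E
```

```text
t 3.4 tcp [0.5332 0.2812 0.2561] F [0.1 0.8 0. ] gap 1.0 yaw_y 10.2 z [-0.001  0.    -1.   ]
tool shift [-0.0335  0.0294  0.101 ] per row of 2 [-0.0167  0.0147  0.0505]
```

View pics/over.png

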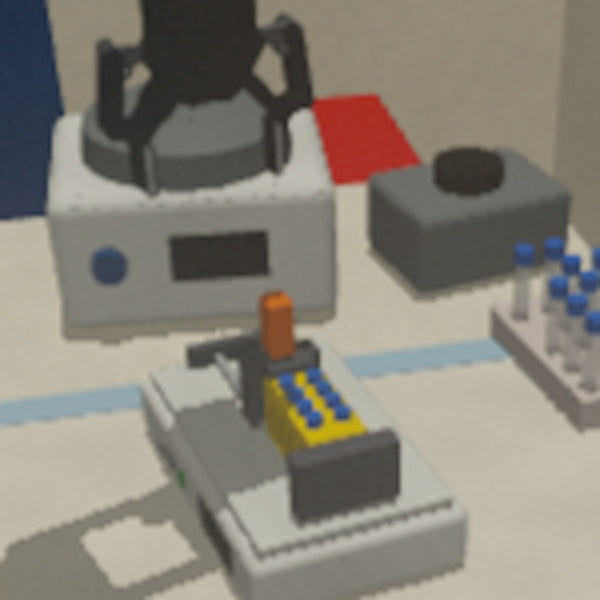

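>>> play_rows(
  steps=[
    [[-0.0168,0.0147,0,0,0,0],[-0.0167,0.0147,0,0,0,0],[0,0,0.02,0,0,0],[0,0,0.02,0,0,0],[0,0,0.02,0,0,0],[0,0,0,0,0,0]],
  ],
)

```text
t: 4.2
tcp_pos: [0.5682, 0.2528, 0.1946]
tool_rot: [0.642, 0.767, -0.002, -0.001]
force: [-0.3, -0.1, -0.1]
finger_gap: 1.0
```

```bash
python3 go.py .568 .2535 .155; python3 - <<'E'
from h import *
s=manip.snapshot('side'); c=cv2.cvtColor(s['img'],cv2.COLOR_RGB2BGR)[40:190,150:300]
cv2.imwrite('pics/over2.png',cv2.resize(c,None,fx=4,fy=4,interpolation=cv2.INTER_CUBIC))
E
```

```text
t 4.2 tcp [0.5682 0.2528 0.1946] F [-0.3 -0.1 -0.1] gap 1.0 yaw_y 10.19 z [-0.003 -0.001 -1.   ]
tool shift [0.0007 0.     0.0396] per row of 1 [0.0007 0.     0.0396]
```

View pics/over2.png

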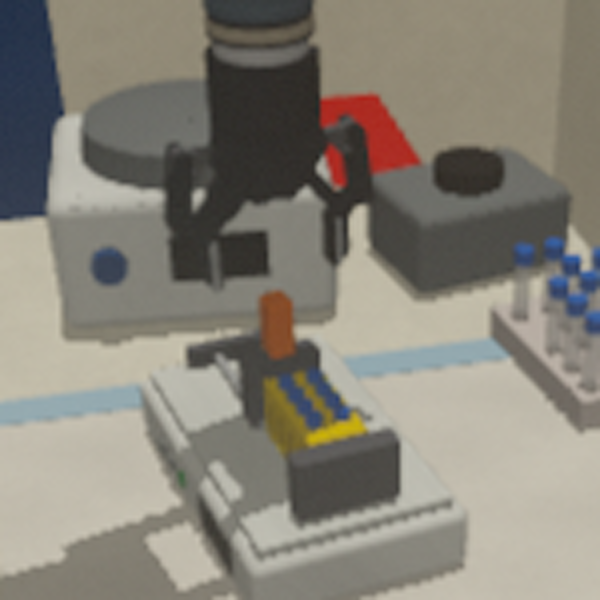

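>>> play_rows(
  steps=[
    [[0,0,0.02,0,0,0],[0,0,0.019,0,0,0],[0,0,0,0,0,0]],
  ],
)

```text
t: 4.62
tcp_pos: [0.5685, 0.2534, 0.1571]
tool_rot: [0.641, 0.767, -0.001, -0.0]
force: [-0.1, -0.0, -0.4]
finger_gap: 1.003
```

>>> play_rows(
  steps=[
    [[0,0,0,0,0,0],[0,0,0,0,0,0],[0,0,0,0,0,0],[0,0,0,0,0,0],[0,0,0,0,0,0],[0,0,0,0,0,0],[0,0,0,0,0,0],[0,0,0,0,0,0]],
  ],
  fingers=0,
  squeeze=25,
)

```text
t: 5.62
tcp_pos: [0.5683, 0.2536, 0.158]
tool_rot: [0.641, 0.767, -0.0, -0.0]
force: [-2.3, -0.8, 5.8]
finger_gap: 0.227
```

```bash
python3 go.py .568 .2535 .155; python3 - <<'E'
from h import *
for n in('side','top'):
    s=manip.snapshot(n); c=cv2.cvtColor(s['img'],cv2.COLOR_RGB2BGR); c=c[60:190,150:300] if n=='side' else c[140:270,45:215]
    cv2.imwrite('pics/gr_%s.png'%n,cv2.resize(c,None,fx=4,fy=4,interpolation=cv2.INTER_CUBIC))
E
```

```text
t 5.62 tcp [0.5683 0.2536 0.158 ] F [-2.3 -0.8  5.8] gap 0.227 yaw_y 10.2 z [-0. -0. -1.]
tool shift [-0.     -0.0003  0.003 ] per row of 1 [-0.     -0.0003  0.003 ]
```

View pics/gr_side.png

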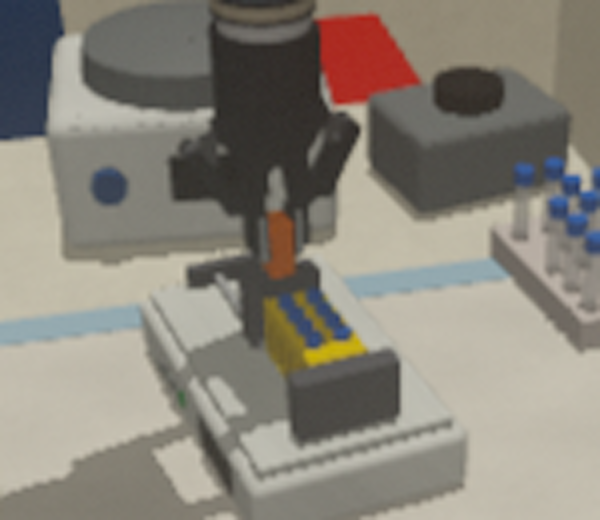

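>>> play_rows(
  steps=[
    [[0.006,0,0,0,0,0],[0.006,0,0,0,0,0],[0.006,0,0,0,0,0],[0.006,0,0,0,0,0],[0.006,0,0,0,0,0],[0.006,0,0,0,0,0],[0.006,0,0,0,0,0],[0,0,0,0,0,0]],
  ],
)

```text
t: 6.72
tcp_pos: [0.5608, 0.295, 0.158]
tool_rot: [0.641, 0.767, -0.0, 0.0]
force: [-1.8, 0.2, 6.5]
finger_gap: 0.23
```

```bash
python3 go.py;  python3 - <<'E'
from h import *
for n in('side','top'):
    s=manip.snapshot(n); c=cv2.cvtColor(s['img'],cv2.COLOR_RGB2BGR); c=c[60:190,150:300] if n=='side' else c[140:270,45:215]
    cv2.imwrite('pics/p1_%s.png'%n,cv2.resize(c,None,fx=4,fy=4,interpolation=cv2.INTER_CUBIC))
E
```

```text
t 6.72 tcp [0.5608 0.295  0.158 ] F [-1.8  0.2  6.5] gap 0.23 yaw_y 10.22 z [-0. -0. -1.]
```

View pics/p1_side.png

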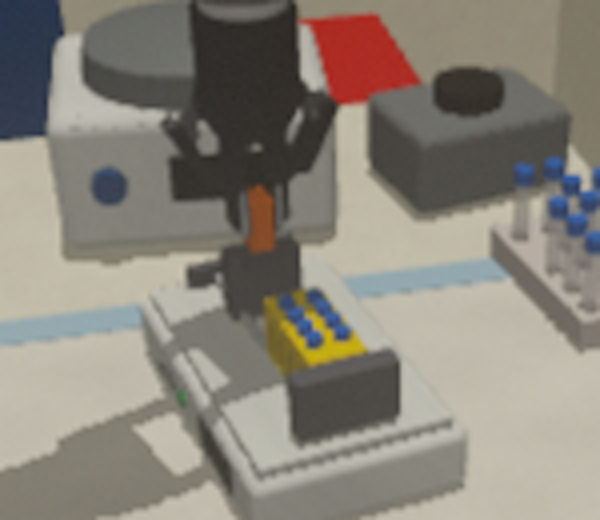

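>>> play_rows(
  steps=[
    [[0.003,0,0,0,0,0],[0.003,0,0,0,0,0],[0.003,0,0,0,0,0],[0,0,0,0,0,0]],
  ],
)

```text
t: 7.32
tcp_pos: [0.5593, 0.3034, 0.1579]
tool_rot: [0.641, 0.767, -0.0, 0.0]
force: [-2.0, -1.9, 5.5]
finger_gap: 0.23
```

>>> play_rows(
  steps=[
    [[0.0015,0,0,0,0,0],[0.0015,0,0,0,0,0],[0,0,0,0,0,0]],
  ],
)

```text
t: 7.7
tcp_pos: [0.5588, 0.3062, 0.158]
tool_rot: [0.641, 0.767, -0.001, 0.0]
force: [-2.6, -2.8, 5.8]
finger_gap: 0.23
```

>>> play_rows(
  steps=[
    [[0.0015,0,0,0,0,0],[0,0,0,0,0,0]],
  ],
)

```text
t: 7.95
tcp_pos: [0.5585, 0.3075, 0.1579]
tool_rot: [0.641, 0.767, -0.001, 0.0]
force: [-2.6, -3.9, 5.8]
finger_gap: 0.229
```

>>> play_rows(
  steps=[
    [[0.001,0,0,0,0,0],[0,0,0,0,0,0]],
  ],
)

```text
t: 8.2
tcp_pos: [0.5584, 0.3085, 0.158]
tool_rot: [0.641, 0.767, -0.001, 0.0]
force: [-0.7, -3.1, 5.8]
finger_gap: 0.229
```

>>> play_rows(
  steps=[
    [[0.001,0,0,0,0,0],[0,0,0,0,0,0]],
  ],
)

```text
t: 8.45
tcp_pos: [0.5583, 0.309, 0.158]
tool_rot: [0.641, 0.767, -0.001, 0.001]
force: [-2.0, -4.9, 6.4]
finger_gap: 0.229
```

```bash
python3 go.py;  python3 - <<'E'
from h import *
for n in('side','top'):
    s=manip.snapshot(n); c=cv2.cvtColor(s['img'],cv2.COLOR_RGB2BGR); c=c[60:190,150:300] if n=='side' else c[140:270,45:215]
    cv2.imwrite('pics/p2_%s.png'%n,cv2.resize(c,None,fx=4,fy=4,interpolation=cv2.INTER_CUBIC))
E
```

```text
t 8.45 tcp [0.5583 0.309  0.158 ] F [-2.  -4.9  6.4] gap 0.229 yaw_y 10.22 z [-0.    -0.002 -1.   ]
```

View pics/p2_side.png

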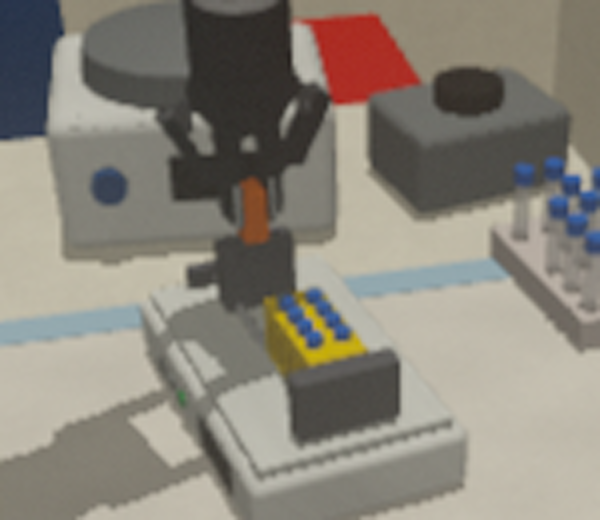

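View pics/p2_top.png

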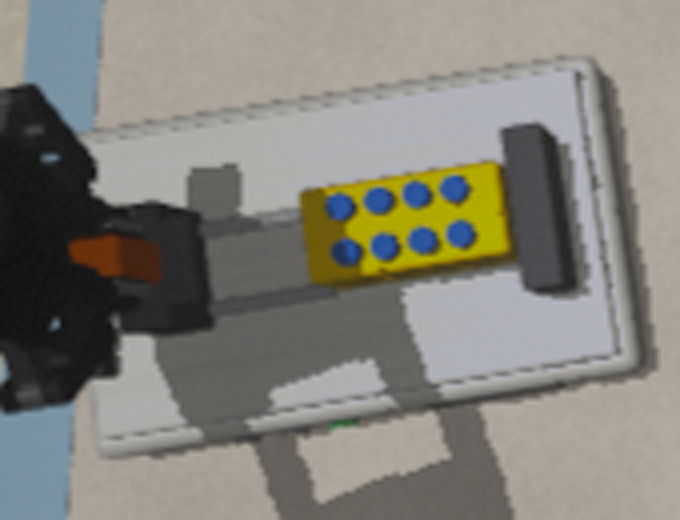

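>>> play_rows(
  steps=[
    [[-0.0005,0,0,0,0,0],[0,0,0,0,0,0],[0,0,0,0,0,0],[0,0,0,0,0,0],[0,0,0,0,0,0],[0,0,0,0,0,0]],
  ],
  fingers=1,
)

```text
t: 9.3
tcp_pos: [0.5584, 0.3098, 0.1573]
tool_rot: [0.641, 0.767, -0.0, -0.0]
force: [0.6, -0.6, 0.1]
finger_gap: 0.995
```

>>> play_rows(
  steps=[
    [[0,0,-0.02,0,0,0],[0,0,-0.03,0,0,0],[0,0,-0.03,0,0,0],[0,0,0,0,0,0],[0,0,0,0,0,0]],
  ],
)

```text
t: 9.93
tcp_pos: [0.5578, 0.3095, 0.2366]
tool_rot: [0.641, 0.767, -0.001, -0.0]
force: [-1.3, 1.2, -1.1]
finger_gap: 1.004
```

```bash
python3 go.py; cat > m.py <<'E'
from h import *
from scipy.optimize import least_squares
s=manip.snapshot('top'); s2=manip.snapshot('side')
save(s,'m_top'); save(s2,'m_side')
print([ (round(r['score'],2),np.round(onz(s,r['point'],.085),4)) for r in manip.pinpoint('rack_center',s)[:2]])
print([ (round(r['score'],2),np.round(onz(s,r['point'],.145),4)) for r in manip.pinpoint('jaw_grip',s)[:2]])
# fit box silhouette 46x96x50(+caps) on colour mask (yellow+blue) in top view
hsv=cv2.cvtColor(s['img'],cv2.COLOR_RGB2HSV)
m=cv2.inRange(hsv,(18,130,30),(38,255,255))|cv2.inRange(hsv,(100,120,40),(130,255,255))
k=np.zeros_like(m);k[165:225,105:185]=m[165:225,105:185]
cs,_=cv2.findContours(k,0,2);c=max(cs,key=cv2.contourArea); hull=cv2.convexHull(c)
A=np.zeros_like(m);cv2.fillPoly(A,[hull],255)
S=8; x0,y0=105,165
big=cv2.resize(A[165:225,105:185],None,fx=S,fy=S,interpolation=cv2.INTER_LINEAR)>127
def sil(p):
    x,y,a=p;c_,s_=np.cos(a),np.sin(a);P=[]
    for u in(-.023,.023):
        for v in(-.048,.048):
            for z in(.06,.11): P.append(proj(s,[x+c_*u-s_*v,y+s_*u+c_*v,z]))
    h=cv2.convexHull(((np.array(P)-[x0,y0]+.5)*S-.5).astype(np.float32)); B=np.zeros(big.shape,np.uint8);cv2.fillPoly(B,[np.round(h).astype(np.int32)],1);return B>0
from scipy.optimize import minimize
f=lambda p:(sil(p)^big).sum()/S/S
best=min((minimize(f,[.582,y,np.radians(a)],method='Nelder-Mead',options=dict(initial_simplex=np.array([[.582,y,np.radians(a)],[.588,y,np.radians(a)],[.582,y+.006,np.radians(a)],[.582,y,np.radians(a+4)]]))) for y in(.182,.19) for a in(8,11)),key=lambda r:r.fun)
print('box fit',np.round(best.x[:2],4),np.degrees(best.x[2]).round(2),'err px',round(best.fun,1),'area',big.sum()/64)
E
python3 m.py
```

```text
t 9.93 tcp [0.5578 0.3095 0.2366] F [-1.3  1.2 -1.1] gap 1.004 yaw_y 10.2 z [-0.001 -0.    -1.   ]
[(0.97, array([0.5814, 0.1881, 0.085 ]))]
[(0.83, array([0.5579, 0.3131, 0.145 ]))]
box fit [0.582  0.1903] 10.1 err px 110.8 area 1351.625
```

View pics/m_top.png

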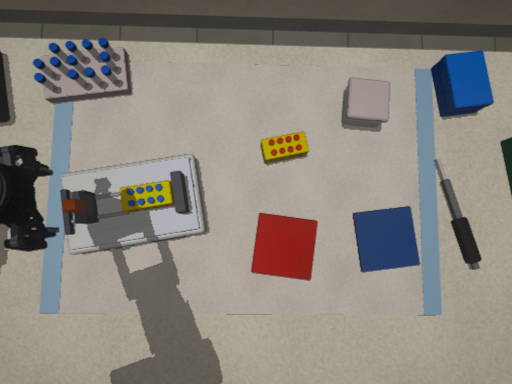

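```bash
cat > c.py <<'E'
from h import *
s=manip.snapshot('top')
S=8;x0,y0,x1,y1=112,170,180,222
im=cv2.resize(s['img'][y0:y1,x0:x1],None,fx=S,fy=S,interpolation=cv2.INTER_CUBIC)
hsv=cv2.cvtColor(im,cv2.COLOR_RGB2HSV); m=cv2.inRange(hsv,(100,130,60),(130,255,255))
n,l,st,ce=cv2.connectedComponentsWithStats(m)
W=[]
for i in range(1,n):
    if st[i,4]>400:
        p=(ce[i]+.5)/S-.5+[x0,y0]; w=onz(s,p,.116); W.append(w[:2]); print(st[i,4],np.round(p,1),np.round(w[:2],4))
W=np.array(W); print('mean',len(W),W.mean(0).round(4)); u,sv,vt=np.linalg.svd(W-W.mean(0)); print(np.degrees(np.arctan2(-vt[0,0],vt[0,1])))
E
python3 c.py; python3 go.py .5815 .189 .2366
```

```text
1760 [158.1 186.7] [0.5974 0.1647]
1679 [148.6 188.2] [0.5943 0.1825]
1757 [139.2 189.6] [0.5912 0.2001]
1664 [129.7 191.1] [0.5881 0.2177]
1748 [159.7 198.1] [0.5758 0.1609]
1746 [150.2 199.6] [0.5725 0.1785]
1767 [140.6 201.2] [0.5693 0.1963]
1582 [131.1 202.6] [0.5664 0.214 ]
mean 8 [0.5819 0.1893]
-169.98607102765288
t 10.18 tcp [0.5579 0.3095 0.2361] F [-0.4  0.1  0.4] gap 1.004 yaw_y 10.2 z [-0.002 -0.001 -1.   ]
tool shift [-0.1228  0.0019 -0.0004] per row of 3 [-0.0409  0.0006 -0.0001]
```

>>> play_rows(
  steps=[
    [[-0.0307,0.0005,0,0,0,0],[-0.0307,0.0005,0,0,0,0],[-0.0307,0.0005,0,0,0,0],[-0.0307,0.0005,0,0,0,0],[0,0,0.03,0,0,0],[0,0,0.03,0,0,0],[0,0,0,0,0,0]],
  ],
)

```text
t: 11.05
tcp_pos: [0.5802, 0.1887, 0.1745]
tool_rot: [0.642, 0.767, -0.003, -0.002]
force: [-0.3, -1.3, 0.1]
finger_gap: 1.003
```

```bash
python3 go.py .5819 .1893 .095
```

```text
t 11.05 tcp [0.5802 0.1887 0.1745] F [-0.3 -1.3  0.1] gap 1.003 yaw_y 10.18 z [-0.007 -0.001 -1.   ]
tool shift [0.0002 0.0023 0.0795] per row of 2 [0.0001 0.0012 0.0398]
```

>>> play_rows(
  steps=[
    [[0,0.001,0,0,0,0],[0,0,0.02,0,0,0],[0,0,0.02,0,0,0],[0,0,0.02,0,0,0],[0,0,0.01,0,0,0],[0,0,0.008,0,0,0],[0,0,0,0,0,0]],
  ],
)

```text
t: 11.92
tcp_pos: [0.5833, 0.1895, 0.0995]
tool_rot: [0.641, 0.767, 0.0, 0.0]
force: [0.3, 0.3, -0.4]
finger_gap: 1.001
```

```bash
python3 go.py .5819 .1893 .095;python3 - <<'E'
from h import *
s=manip.snapshot('side'); c=cv2.cvtColor(s['img'],cv2.COLOR_RGB2BGR)[60:190,150:300]
cv2.imwrite('pics/r1.png',cv2.resize(c,None,fx=4,fy=4,interpolation=cv2.INTER_CUBIC))
E
```

```text
t 11.93 tcp [0.5833 0.1895 0.0995] F [ 0.3  0.3 -0.4] gap 1.001 yaw_y 10.21 z [ 0.  0. -1.]
tool shift [ 0.0001 -0.0014  0.0045] per row of 1 [ 0.0001 -0.0014  0.0045]
```

View pics/r1.png

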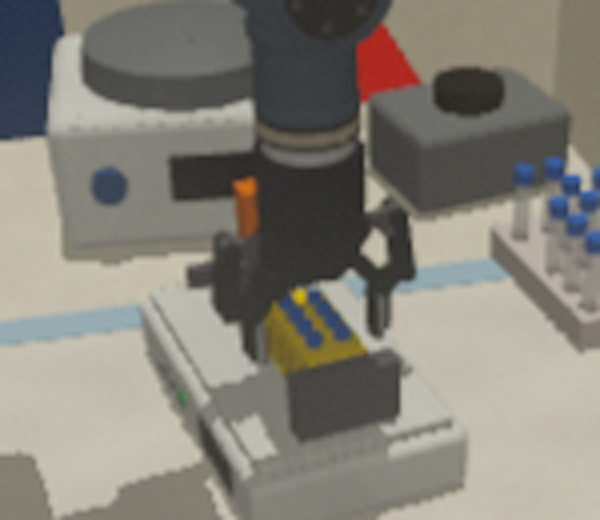

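>>> play_rows(
  steps=[
    [[0,-0.0013,0.004,0,0,0],[0,0,0,0,0,0]],
  ],
)

```text
t: 12.22
tcp_pos: [0.5816, 0.1891, 0.0953]
tool_rot: [0.641, 0.767, -0.0, -0.0]
force: [-0.6, -0.3, -0.4]
finger_gap: 0.993
```

>>> play_rows(
  steps=[
    [[0,0,0,0,0,0],[0,0,0,0,0,0],[0,0,0,0,0,0],[0,0,0,0,0,0],[0,0,0,0,0,0],[0,0,0,0,0,0]],
  ],
  fingers=0,
  squeeze=40,
)

```text
t: 12.98
tcp_pos: [0.5821, 0.1892, 0.0956]
tool_rot: [0.641, 0.767, 0.0, 0.0]
force: [0.2, -0.5, 2.9]
finger_gap: 0.534
```

>>> play_rows(
  steps=[
    [[0,0,-0.005,0,0,0],[0,0,-0.01,0,0,0],[0,0,-0.01,0,0,0],[0,0,0,0,0,0]],
  ],
)

```text
t: 13.48
tcp_pos: [0.5826, 0.1893, 0.1216]
tool_rot: [0.641, 0.767, 0.001, 0.001]
force: [0.2, 0.5, -2.2]
finger_gap: 0.533
```

```bash
python3 go.py;python3 - <<'E'
from h import *
s=manip.snapshot('side'); c=cv2.cvtColor(s['img'],cv2.COLOR_RGB2BGR)[60:190,150:300]
cv2.imwrite('pics/r2.png',cv2.resize(c,None,fx=4,fy=4,interpolation=cv2.INTER_CUBIC))
E
```

```text
t 13.47 tcp [0.5826 0.1893 0.1216] F [ 0.2  0.5 -2.2] gap 0.533 yaw_y 10.2 z [ 0.003  0.    -1.   ]
```

View pics/r2.png

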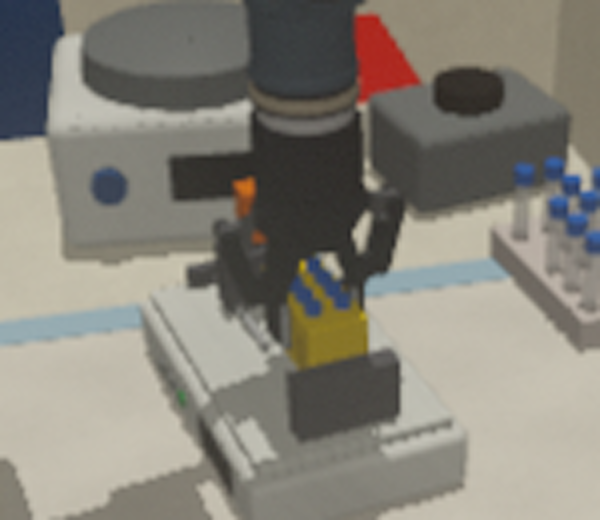

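>>> play_rows(
  steps=[
    [[0,0,-0.02,0,0,0],[0,0,-0.025,0,0,0],[0,0,-0.025,0,0,0],[0,0,-0.02,0,0,0],[0,0,0,0,0,2.6],[0,0,0,0,0,0]],
  ],
)

```text
t: 14.28
tcp_pos: [0.5815, 0.1891, 0.2102]
tool_rot: [0.658, 0.753, -0.0, -0.0]
force: [0.3, -0.1, -2.0]
finger_gap: 0.536
```

```bash
python3 go.py .5035 -.310 .21
```

```text
t 14.28 tcp [0.5815 0.1891 0.2102] F [ 0.3 -0.1 -2. ] gap 0.536 yaw_y 7.63 z [-0.001 -0.    -1.   ]
tool shift [-4.844e-01 -1.436e-01  3.000e-04] per row of 9 [-0.0538 -0.016   0.    ]
```

>>> play_rows(
  steps=[
    [[-0.015,-0.0045,0,0,0,0],[-0.03,-0.009,0,0,0,0],[-0.03,-0.009,0,0,0,0],[-0.03,-0.009,0,0,0,0],[-0.03,-0.009,0,0,0,0],[-0.03,-0.009,0,0,0,0],[-0.03,-0.009,0,0,0,0],[-0.03,-0.009,0,0,0,0],[-0.03,-0.009,0,0,0,0],[-0.03,-0.009,0,0,0,0]],
  ],
)

```text
t: 15.52
tcp_pos: [0.5337, -0.1064, 0.2099]
tool_rot: [0.659, 0.752, -0.0, -0.001]
force: [0.4, 0.2, -2.3]
finger_gap: 0.533
```

>>> play_rows(
  steps=[
    [[-0.03,-0.009,0,0,0,0],[-0.03,-0.009,0,0,0,0],[-0.03,-0.009,0,0,0,0],[-0.03,-0.009,0,0,0,0],[-0.03,-0.009,0,0,0,0],[-0.03,-0.009,0,0,0,0],[-0.015,-0.0045,0,0,0,0],[0,0,0,0,0,0],[0,0,0,0,0,0]],
  ],
)

```text
t: 16.65
tcp_pos: [0.5023, -0.3045, 0.21]
tool_rot: [0.658, 0.753, 0.0, -0.001]
force: [-0.1, 0.6, -2.2]
finger_gap: 0.53
```

```bash
python3 go.py .5035 -.310 .21; python3 - <<'E'
from h import *
for n in('side','top'):
    s=manip.snapshot(n); c=cv2.cvtColor(s['img'],cv2.COLOR_RGB2BGR); c=c[190:384,150:340] if n=='side' else c[140:340,320:500]
    cv2.imwrite('pics/h_%s.png'%n,cv2.resize(c,None,fx=3,fy=3,interpolation=cv2.INTER_CUBIC))
E
```

```text
t 16.65 tcp [ 0.5023 -0.3045  0.21  ] F [-0.1  0.6 -2.2] gap 0.53 yaw_y 7.63 z [-0.001  0.001 -1.   ]
tool shift [-0.0056  0.0005  0.    ] per row of 1 [-0.0056  0.0005  0.    ]
```

View pics/h_side.png

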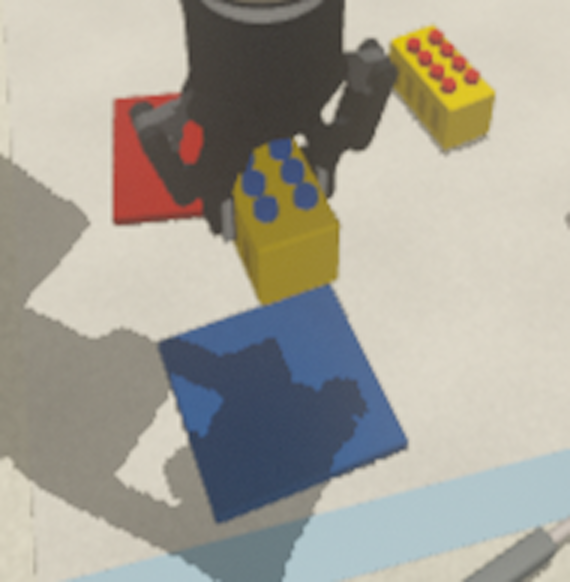

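>>> play_rows(
  steps=[
    [[-0.006,0,0,0,0,0],[0,0,0.02,0,0,0],[0,0,0.025,0,0,0],[0,0,0.025,0,0,0],[0,0,0.025,0,0,0],[0,0,0.02,0,0,0],[0,0,0.015,0,0,0],[0,0,0.01,0,0,0],[0,0,0,0,0,0],[0,0,0,0,0,0]],
  ],
)

```text
t: 18.0
tcp_pos: [0.5038, -0.312, 0.0709]
tool_rot: [0.659, 0.752, -0.0, 0.001]
force: [-0.2, -0.1, -1.4]
finger_gap: 0.531
```

```bash
python3 go.py .5033 -.3105 .0485; python3 - <<'E'
from h import *
for n in('side','top'):
    s=manip.snapshot(n); c=cv2.cvtColor(s['img'],cv2.COLOR_RGB2BGR); c=c[190:384,150:340] if n=='side' else c[140:340,320:500]
    cv2.imwrite('pics/l_%s.png'%n,cv2.resize(c,None,fx=3,fy=3,interpolation=cv2.INTER_CUBIC))
E
```

```text
t 18.0 tcp [ 0.5038 -0.312   0.0709] F [-0.2 -0.1 -1.4] gap 0.531 yaw_y 7.61 z [ 0.001 -0.001 -1.   ]
tool shift [ 0.0015 -0.0004  0.0224] per row of 1 [ 0.0015 -0.0004  0.0224]
```

View pics/l_side.png

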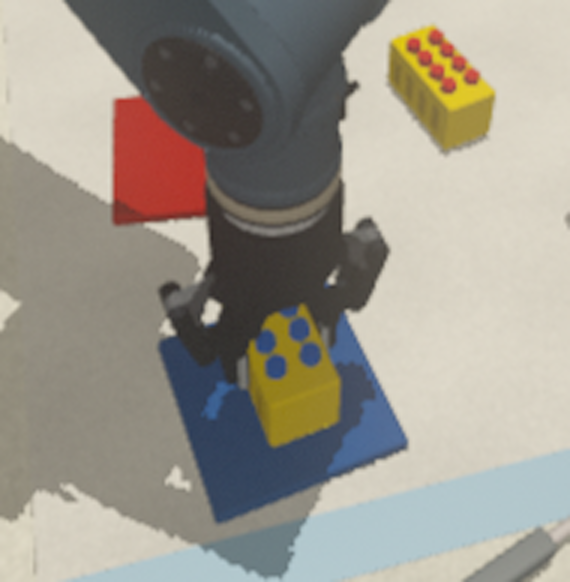

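Lower slowly until contact.

>>> play_rows(
  steps=[
    [[0.0008,0,0.006,0,0,0],[0.0005,0,0.006,0,0,0],[0,0,0.005,0,0,0],[0,0,0.002,0,0,0],[0,0,0.001,0,0,0],[0,0,0,0,0,0]],
  ],
)

```text
t: 18.85
tcp_pos: [0.5033, -0.3104, 0.0503]
tool_rot: [0.659, 0.752, -0.0, 0.0]
force: [-0.1, 0.7, -1.5]
finger_gap: 0.536
```

>>> play_rows(
  steps=[
    [[0,0,0.001,0,0,0],[0,0,0.001,0,0,0],[0,0,0,0,0,0]],
  ],
)

```text
t: 19.23
tcp_pos: [0.5032, -0.3103, 0.0483]
tool_rot: [0.659, 0.752, 0.0, -0.0]
force: [-0.1, 0.0, -1.6]
finger_gap: 0.536
```

>>> play_rows(
  steps=[
    [[0,0,0.0005,0,0,0],[0,0,0.0005,0,0,0],[0,0,0,0,0,0]],
  ],
)

```text
t: 19.6
tcp_pos: [0.5033, -0.3103, 0.0475]
tool_rot: [0.659, 0.752, -0.0, 0.0]
force: [-0.1, 1.0, 0.6]
finger_gap: 0.534
```

```bash
python3 go.py; python3 - <<'E'
from h import *
for n in('side',):
    s=manip.snapshot(n); c=cv2.cvtColor(s['img'],cv2.COLOR_RGB2BGR); c=c[280:360,200:290]
    cv2.imwrite('pics/l2_%s.png'%n,cv2.resize(c,None,fx=6,fy=6,interpolation=cv2.INTER_CUBIC))
E
```

```text
t 19.6 tcp [ 0.5033 -0.3103  0.0475] F [-0.1  1.   0.6] gap 0.534 yaw_y 7.6 z [ 0. -0. -1.]
```

View pics/l2_side.png

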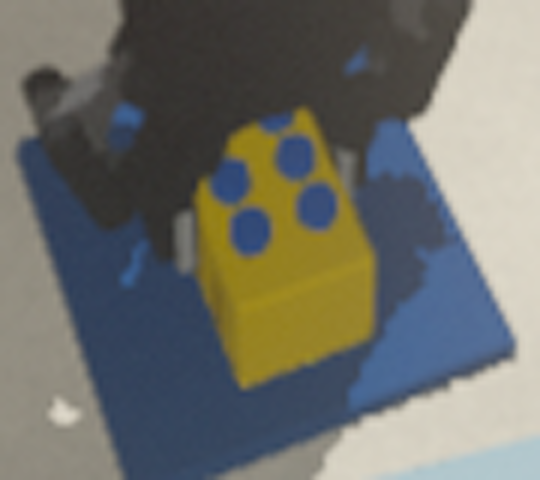

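>>> play_rows(
  steps=[
    [[0,0,0.0005,0,0,0],[0,0,0,0,0,0],[0,0,0,0,0,0]],
  ],
)

```text
t: 20.02
tcp_pos: [0.5032, -0.3103, 0.0475]
tool_rot: [0.659, 0.752, -0.0, 0.0]
force: [-2.0, 0.0, 5.0]
finger_gap: 0.538
```

>>> play_rows(
  steps=[
    [[0,0,0,0,0,0],[0,0,0,0,0,0],[0,0,0,0,0,0],[0,0,0,0,0,0],[0,0,0,0,0,0]],
  ],
  fingers=1,
)

```text
t: 20.65
tcp_pos: [0.5033, -0.3103, 0.0467]
tool_rot: [0.659, 0.752, -0.0, -0.0]
force: [0.6, 1.6, 0.1]
finger_gap: 1.003
```

>>> play_rows(
  steps=[
    [[0,0,-0.01,0,0,0],[0,0,-0.02,0,0,0],[0,0,-0.03,0,0,0],[0,0,-0.04,0,0,0],[0,0,-0.04,0,0,0],[0,0,-0.04,0,0,0],[0,0,0,0,0,0]],
  ],
)

```text
t: 21.52
tcp_pos: [0.5049, -0.3117, 0.2313]
tool_rot: [0.659, 0.752, -0.0, 0.005]
force: [0.5, 0.0, -0.2]
finger_gap: 0.998
```

>>> play_rows(
  steps=[
    [[0.05,0,0,0,0,0],[0.05,0,0,0,0,0],[0.05,0,0,0,0,0],[0.05,0,0,0,0,0],[0,0,0,0,0,0],[0,0,0,0,0,0]],
  ],
)

```text
t: 22.28
tcp_pos: [0.4769, -0.1122, 0.2266]
tool_rot: [0.658, 0.753, -0.0, 0.0]
force: [0.4, -0.7, -0.6]
finger_gap: 1.0
```

```bash
python3 go.py; python3 a.py|tail -12; python3 - <<'E'
from h import *
s=manip.snapshot('top')
S=8;x0,y0,x1,y1=345,200,425,280
im=s['img'][y0:y1,x0:x1]; b=cv2.resize(im,None,fx=S,fy=S,interpolation=cv2.INTER_CUBIC); cv2.imwrite('pics/fin.png',cv2.cvtColor(b,cv2.COLOR_RGB2BGR))
h=cv2.cvtColor(b,cv2.COLOR_RGB2HSV); m=cv2.inRange(h,(18,130,40),(38,255,255))
cs,_=cv2.findContours(m,0,2); c=max(cs,key=cv2.contourArea)[:,0,:]
W=np.array([onz(s,(p+.5)/S-.5+[x0,y0],.062)[:2] for p in c],np.float32);print(cv2.minAreaRect(W))
E
```

```text
t 22.27 tcp [ 0.4769 -0.1122  0.2266] F [ 0.4 -0.7 -0.6] gap 1.0 yaw_y 7.65 z [-0. -0. -1.]
{'t': np.float64(22.275), 'q': array([-0.459,  0.39 ,  1.798, -0.   ,  0.954, -0.593]), 'qd': array([-0.022,  0.009, -0.02 ,  0.001,  0.002,  0.001]), 'tau': array([ 7.3500e-01, -3.4385e+01, -1.3629e+01,  3.2000e-02,  7.0000e-02,
        1.0000e-03]), 'tcp_pos': array([ 0.477, -0.112,  0.227]), 'tool_rot': array([ 0.658,  0.753, -0.   ,  0.   ]), 'force': array([ 0.443, -0.717, -0.599]), 'ft_torque': array([ 0.001, -0.014, -0.058]), 'finger_gap': np.float64(1.0)}
top [[0.012, -0.993, 0.114, 0.513], [-0.999, -0.016, -0.034, -0.004], [0.036, -0.113, -0.993, 0.835], [0.0, 0.0, 0.0, 1.0]]
jaw_grip 0.79 [ 71.9 205.1] [0.5581 0.3102 0.145 ]
jaw_grip 0.47 [391.7 236.4] [ 0.5091 -0.2713  0.145 ]
rack_center 0.59 [391.5 240.7] [ 0.5002 -0.2939  0.085 ]
cold_plate_top 0.9 [385.9 240. ] [ 0.5003 -0.3098  0.012 ]
spare_center 0.78 [283.8 144.1] [ 0.7067 -0.0833  0.025 ]
side [[0.969, -0.158, 0.19, 0.427], [-0.248, -0.622, 0.743, -0.667], [0.001, -0.767, -0.641, 0.659], [0.0, 0.0, 0.0, 1.0]]
rack_center 0.93 [240.9 309.1] [ 0.4969 -0.3304  0.085 ]
cold_plate_top 0.89 [245.6 318.2] [ 0.5103 -0.3093  0.012 ]
spare_center 0.58 [293.7 216.2] [ 0.6957 -0.0731  0.025 ]
((0.5048315525054932, -0.31551262736320496), (0.046901851892471313, 0.08410903066396713), 6.93168830871582)
```

View pics/fin.png

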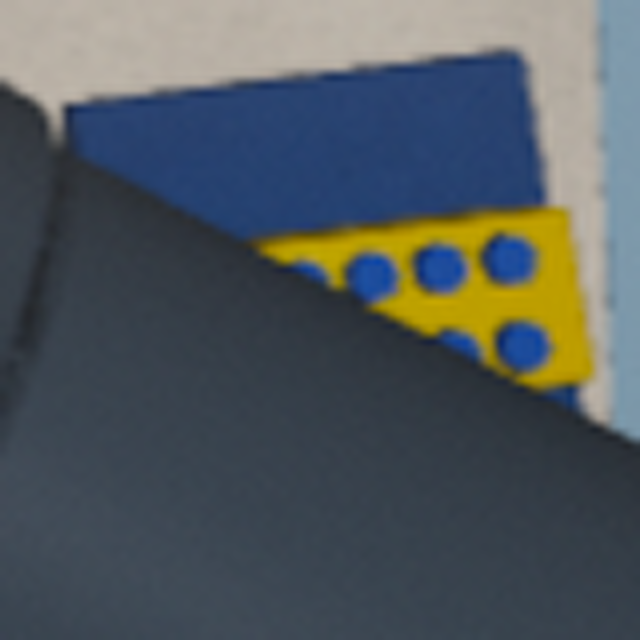

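View pics/side0.png

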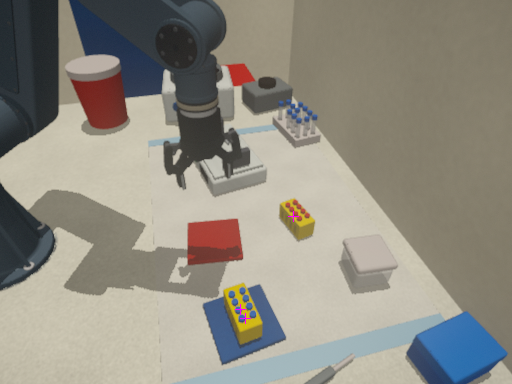

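View pics/top0.png

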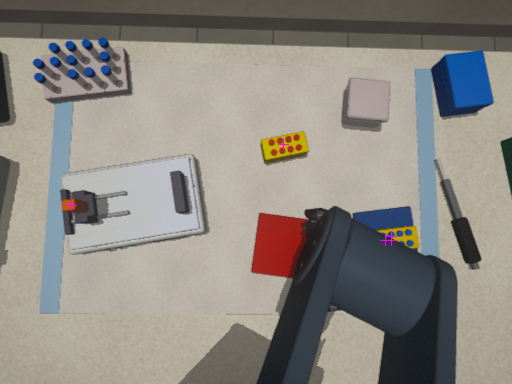

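>>> play_rows(
  steps=[
    [[0.05,0.02,0,0,0,0],[0.05,0.02,0,0,0,0],[0.05,0.02,0,0,0,0],[0.05,0.02,0,0,0,0],[0,0,0,0,0,0],[0,0,0,0,0,0]],
  ],
)

```text
t: 23.58
tcp_pos: [0.5292, 0.0966, 0.2266]
tool_rot: [0.658, 0.753, -0.0, -0.0]
force: [1.0, 0.3, 0.2]
finger_gap: 1.001
```

```bash
python3 - <<'E'
from h import *
s=manip.snapshot('top'); save(s,'fin_top')
S=8;x0,y0,x1,y1=345,200,425,280
b=cv2.resize(s['img'][y0:y1,x0:x1],None,fx=S,fy=S,interpolation=cv2.INTER_CUBIC)
cv2.imwrite('pics/fin2.png',cv2.cvtColor(b,cv2.COLOR_RGB2BGR))
h=cv2.cvtColor(b,cv2.COLOR_RGB2HSV)
n,l,st,ce=cv2.connectedComponentsWithStats(cv2.inRange(h,(18,130,40),(38,255,255)))
i=1+st[1:,4].argmax(); box=st[i]
caps=cv2.inRange(h,(100,130,140),(130,255,255)); 
n,l,st,ce=cv2.connectedComponentsWithStats(caps); W=[]
for i in range(1,n):
    if 400<st[i,4]<4000: W.append(onz(s,(ce[i]+.5)/S-.5+[x0,y0],.068)[:2])
W=np.array(W);print(len(W),W.mean(0),box)
cs,_=cv2.findContours(cv2.inRange(h,(100,100,40),(130,255,255)),0,2); c=max(cs,key=cv2.contourArea)[:,0,:]
c=c.reshape(-1,2); P=np.array([onz(s,(p+.5)/S-.5+[x0,y0],.012)[:2] for p in c],np.float32); print(cv2.minAreaRect(P))
E
```

```text
8 [ 0.50348709 -0.31083872] [  161   207   433   218 54682]
((0.5040571689605713, -0.3094715476036072), (0.12754875421524048, 0.1287144124507904), 7.5028886795043945)
```

View pics/fin2.png

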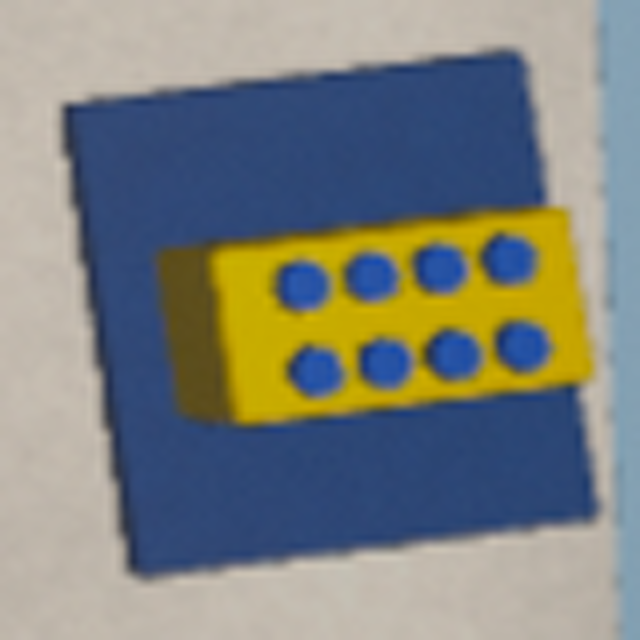

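Rack is within about 1.5 mm of the plate's centre, upright. Handing in.

```bash
python3 go.py; python3 -c "
from station import manip; print(manip.sign_off())"
```

```text
t 23.62 tcp [0.5292 0.0959 0.2267] F [-0.7  0.1 -1. ] gap 0.999 yaw_y 7.57 z [-0.001 -0.    -1.   ]
the job is handed in; nothing more can be done
None
```

The rack with the blue caps is standing upright on the blue cooling plate. The jaw is open and the job was handed in at 23.6 s of robot time.

- **Jaw:** I pulled it back about 56 mm by the orange grip, until the arm began to lag and the sideways force rose to about 5 N, so it is at or close to its stop. After the rack was placed it was still open: the grip had moved about 57 mm from its starting position in the top view.
- **Rack:** I gripped it across its long sides and lifted it out. I lowered it in small steps until it touched the plate, where the wrist force reached at most 5 N, then let go. In the last top picture the mean position of its caps is (0.5035, -0.3108) and the plate's centre is (0.5041, -0.3095), so it is about 1.5 mm off centre.
- **Second rack (red caps):** I did not touch it, and the pictures show it in the same place. The network's position for it varied by 3–5 mm between shots, which is its usual scatter.
- **Disagreements:** The networks' rack and plate points differed by up to about 20 mm between the two cameras. I used my own measurements of the caps and the plate outline instead.

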